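# Record the damage on a stereo viewer

### The job

Make the damage record: press the button of the recorder box fully down to start it and let it up, then point at the break in the rim of the cracked hood, then at the large knurled focusing knob on the lens barrel, and last press the same button fully down again to stop the recording, and draw back. To point, bring the fingertips straight above the spot, less than 5 cm over it, and stay there for at least 2 seconds without touching. Do not touch, move or pick up any of the loose things on the bench.

Things in the scene. Friction and masses are not known exactly. Their poses are not given: they have to be found in the camera images.
- shutter (a joint): Travel of the recorder's round steel push button, 32 mm across, in m: 0 is up, 0.006 fully down. It is pressed straight down; a spring brings it back up; fully down takes 4 N. Full travel is wanted; 4.5 mm and more counts as pressed.
- shutter_top (a point): Centre of the top face of that button. It sits on a low aluminium box, 110 x 90 x 40 mm with a black top panel, fixed to the bench towards the robot's right (the highest thing on the box is the button). z up.
- hood_cracked: The broken one of two loose oval ebony hoods: an open oval ring wall standing on the bench, about 115 x 73 mm outside, 60 mm high, wall 7 mm, with a thin brass foot. A stepped V-shaped break opens the wall in the middle of one long side (its own -y side): about 39 mm wide at the rim, narrowing half way down to a gap 13 mm wide that goes right to the bench. Origin at the centre of its underside, x along the oval, z up. Weighs 0.16 kg.
- crack (a point): The spot to point at on the cracked hood: the middle of the break, at the level of the sound rim (60 mm above the bench). z up.
- barrel_knob: Loose brass lens barrel, 114 mm long and 52 mm across at its end rings, lying along its own x on a 70 x 50 mm walnut cradle; its ring tops are 62 mm above the bench. A large knurled brass knob, 42 mm across and 20 mm thick, stands on top on a short upright stem, its top 86 mm above the bench. Origin at the centre of the cradle's underside. Weighs 0.4 kg.
- knob_top (a point): The spot to point at on the barrel: the centre of the top face of the large knurled knob, 20 mm along the barrel's x from its origin, 86 mm above the bench. z up.
- hood_sound: The other oval ebony hood, the same size, with a whole rim. Leave alone. Origin at the centre of its underside.
- barrel_plain: The other brass barrel on a cradle, the same size but with only a thin plain pin, 12 mm across, on top, 75 mm above the bench. Leave alone. Origin at the centre of its cradle's underside.
- loupe: Steel watchmaker's loupe, a small flared cup 42 mm across at the top and 30 mm high. Leave alone. Origin under its centre.
- prism: Amber glass prism standing on its three-sided end, about 45 mm a side, 36 mm high. Leave alone. Origin under its centre.
- carrier: Walnut card carrier: a board 90 x 110 mm, 12 mm thick, with a cross bar, a steel spring clip and two wire posts 62 mm high. Leave alone. Origin under its centre.
- screwdriver: Screwdriver, 160 mm long, lying beyond the work. Leave alone. Origin at the underside of its middle part.
- brush: Cleaning brush, 140 mm long, lying beyond the work. Leave alone. Origin at the underside of its middle part.
Not all that is in view belongs to the job. What is shaped like the part that bears shutter but pink is not meant.

How it is judged:
By the outcome, as a careful person would: the job done as asked, in the order asked, and still so for the second after the job is handed in, with the robot touching nothing.
It also fails if it takes over 69 s, if anything falls off the work surface, if the arm or the gripper's body presses on something with over 40 N, if the wrist force passes 120 N, or if a joint passes its speed limit or range.

### The arm

A 7-joint arm with a two-finger parallel gripper is mounted at the origin on the work surface. World frame = base frame: x ahead of the robot, y to its left, z up, the work surface at z = 0. Lengths are in m, angles in rad, forces in N, time in s.
With the tool pointing down it reaches from about 0.425 to 0.95 m from the base axis. Payload 4.7 kg.
Tool frame: the origin (TCP) lies midway between the tips of the shut fingers; the grasp point (between the pads) lies 19 mm behind it; z points along the fingers, y is the direction in which the jaws open and shut (so a half turn about z gives the same grasp; the last joint's range is limited). The gripper opens to 85 mm and grips with 20 to 120 N. Pads are 22 mm wide; open, the fingers measure 114 mm over their backs; the gripper's body (76 mm by 85 mm) begins 54 mm behind the grasp point. The pads swing forward as they close: fully open they stand 13 mm farther back than shut.
Start: joints at [1.096, 0.469, -0.049, 1.532, 0.024, 1.141, -0.082], TCP at [0.291, -0.609, 0.231] pointing down, gripper open.
Joint ranges: [-2.59, 2.59], [-0.33, 1.99], [-1.39, 1.29], [0.1, 2.45], [-1.04, 4.18], [0.21, 1.99], [-2.66, 2.66]. Speed limits (rad/s): [2.57, 2.57, 3.14, 3.14, 3.14, 3.14, 3.14].

### API

Orientations are given as a rotation vector (axis times angle).
In Python, from bench import * gives the robot as it stands.
- The arm moves only by the tool apply_moves, never from a script. Its argument "plan" is a list of rows, each an object of numbers: "x", "y", "z": the shift along the tool's x, y, z in mm; "ax", "ay", "az": the turn, a rotation vector about the tool's x, y, z in degrees; "claw": the finger opening in mm, from 0 to 85.4. In form: [{"x": .., "y": .., "z": .., "ax": .., "ay": .., "az": .., "claw": ..}, ...]. A call has 1 to 8 rows; each row is the pose to reach, as a shift and turn from the pose commanded when the call began, along the tool's axes at that moment; what a row does not reach only later rows make up. A row lasts 1/12 s, in which the tool goes at most 41.7 mm and 7.16 degrees, less where a joint would pass 70% of its speed; a pose out of reach is approached as far as the arm can. A call with a gripper value outside its range is refused whole. The fingers move at their own pace and stop on an object; "newtons" is the grip in N (left out, the last holds). Time passes only in rows, so rows that repeat a pose let the fingers close. It gives the time, the measured TCP pose, the force and the opening at its end, in the units of the state.
- get_obs(): the state, without advancing time (a new reading comes with each control period).
- get_image(name): name is "scene" or "side" or "wrist"; returns a dict with "img" (384x512x3 uint8, red, green, blue), "depth" (384x512 float32, m along the optical axis (not along the pixel's ray), 0 where there is no reading), "K" (3x3 intrinsics, pixels), "distortion" ([k1, k2, p1, p2, k3] as OpenCV has them; the pictures are not rectified), "rvec" (rotation vector, rad) and "tvec" (3), from world to camera coordinates, as OpenCV has them; the wrist camera has in their place "mount" (4x4, takes a point from camera to tool coordinates, whose origin is the TCP and whose axes are the flange's). Camera axes: x right, y down, z forward; pixel columns grow to the right and rows downward; lengths in m; the calibration is good to about 2 mm. A picture is of the moment at which its call begins: read the wrist's pose just before it.
- hand_in(): hands the job in, once; it reports no verdict.
The state is a dict: "clock": time; "joint_pos": joint angles; "dq": joint speeds; "effort": joint torques, N m; "eef_pos": TCP position; "tool_rot": TCP orientation; "wrist_force": force on the tool from outside, world axes, zero at the start; "ft_torque": the same for the moment, N m; "opening": opening from 0.0 (shut) to 1.0 (fully open).
Only numpy, scipy, OpenCV 4.12 (cv2) and the standard library are available. Lean on these libraries where they do the work, as an engineer would, in place of code of your own. Each camera call takes 0.05 s, during which the arm holds its last target. There are 200 camera calls.

## Working session

There is one attempt and no reset: what is moved stays moved. The work goes in short steps, Python scripts to look and compute and a tool call to move; the robot and the scene stay as the last step left them, time stands still between calls to the robot, and variables do not carry over. Pictures are saved under pics/ and viewed, about 8 in all and at most 12, crops included, and the job is handed in when it is done.

Besides the shell and the picture viewer there is one more tool, called after "Request:" as name([rows], argument=value, ...), one row to a line, values as JSON. apply_moves: Moves the arm, as the interface text tells. Its arguments: {"type":"object","properties":{"plan":{"type":"array"},"newtons":{"type":"number"}},"required":["plan"]}

```bash
mkdir -p pics
cat > h.py <<'E'
from bench import *
import numpy as np, cv2, pickle
def pts(d):
    "world point per pixel from depth"
    h,w=d["depth"].shape; u,v=np.meshgrid(np.arange(w),np.arange(h))
    n=cv2.undistortPoints(np.stack([u,v],-1).reshape(-1,1,2).astype(float),d["K"],np.array(d["distortion"])).reshape(h,w,2)
    c=np.dstack([n,np.ones((h,w))])*d["depth"][...,None]
    if "mount" in d: 
        o=d["obs"];M=np.array(d["mount"]);c=c@M[:3,:3].T+M[:3,3]
        R=cv2.Rodrigues(np.array(o["tool_rot"],float))[0]; return c@R.T+np.array(o["eef_pos"])
    R=cv2.Rodrigues(np.array(d["rvec"],float))[0]
    return (c-np.array(d["tvec"]).ravel())@R
def shot(n):
    o=get_obs(); d=dict(get_image(n)); d["obs"]=o; pickle.dump(d,open(f"{n}.pkl","wb")); return d
E
python3 - <<'E'
from h import *
a=[]
for n in("scene","side","wrist"):
    d=shot(n); a.append(d); cv2.imwrite(f"pics/{n}0.png",cv2.resize(d["img"][...,::-1],(800,600)))
    P=pts(d); print(n,(d["depth"]>0).mean(),np.round(P[100:384:90,60:512:130],3).tolist())
o=get_obs();print(o)
E
```

```text
scene 0.9912770589192709 [[[-0.629, -0.426, -0.088], [0.053, -0.032, 0.127], [-0.031, 0.535, 0.002], [-0.083, 1.314, -0.149]], [[0.238, -0.48, -0.002], [0.379, -0.142, -0.002], [0.598, 0.155, 0.059], [0.673, 0.549, 0.002]], [[0.65, -0.504, 0.039], [0.72, -0.247, -0.0], [0.866, -0.003, 0.04], [0.946, 0.29, -0.0]], [[0.839, -0.525, -0.0], [0.936, -0.313, 0.004], [0.62, 0.232, -0.751], [0.801, 0.674, -0.753]]]
side 0.996063232421875 [[[0.195, 0.787, 0.0], [0.601, 0.535, -0.001], [1.559, 0.941, -0.655], [1.579, 0.148, -0.136]], [[0.166, -0.389, 0.697], [0.421, 0.144, 0.001], [0.749, -0.052, -0.001], [1.58, -0.028, -0.536]], [[0.038, -0.052, 0.132], [0.226, -0.484, 0.646], [0.576, -0.291, -0.003], [0.852, -0.463, 0.002]], [[-0.045, -0.178, -0.0], [0.197, -0.529, 0.593], [0.288, -0.583, 0.59], [0.631, -0.623, 0.11]]]
wrist 0.9959055582682291 [[[0.265, -0.393, 0.041], [0.32, -0.512, -0.001], [0.384, -0.644, 0.04], [0.455, -0.793, 0.0]], [[0.14, -0.399, 0.001], [0.214, -0.554, -0.0], [0.288, -0.708, 0.001], [0.359, -1.152, -0.37]], [[-0.001, -0.432, -0.001], [0.085, -0.606, 0.001], [0.167, -0.777, 0.002], [0.188, -1.149, -0.195]], [[0.258, -0.554, 0.299], [0.293, -0.589, 0.313], [0.308, -0.621, 0.313], [0.313, -0.671, 0.299]]]
{'clock': 0.15, 'joint_pos': array([ 1.09608152,  0.46925401, -0.04861316,  1.5334101 ,  0.02410143,
        1.14103729, -0.08230556]), 'dq': array([-0.00079379, -0.00385403, -0.00078658, -0.00484463,  0.00055392,
       -0.00128532, -0.00043317]), 'effort': array([ 5.35363779e-04, -5.10764050e+01, -4.66236798e-02, -2.37977904e+01,
        1.07617438e-02,  5.38261811e-03, -1.08613611e-05]), 'eef_pos': array([ 0.29088485, -0.60860366,  0.23050802]), 'tool_rot': array([-3.06241415e+00, -6.94229383e-01,  5.93518054e-04]), 'wrist_force': array([ 0.15624153, -0.61289122,  1.02709961]), 'ft_torque': array([-3.32273059e-02, -9.13465796e-05,  1.04825054e-02]), 'opening': 1.0012812474726496}
```

View pics/scene0.png

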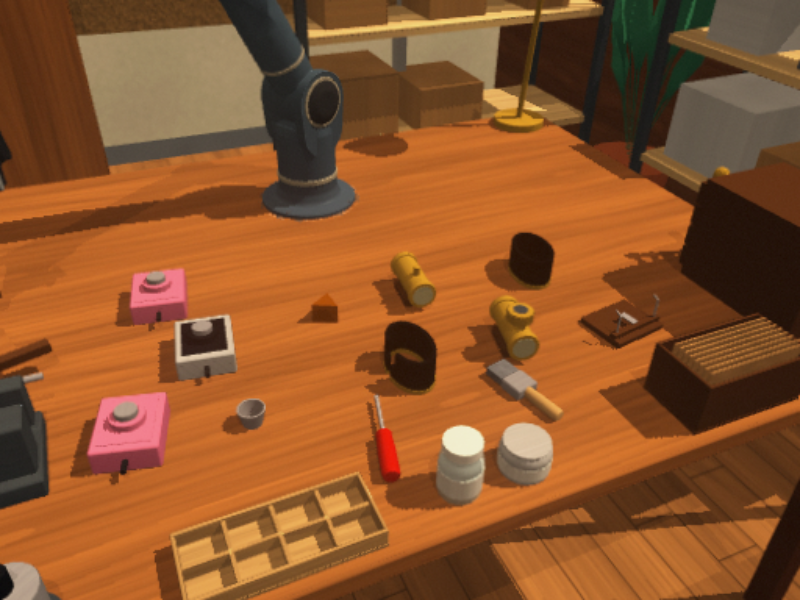

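View pics/side0.png

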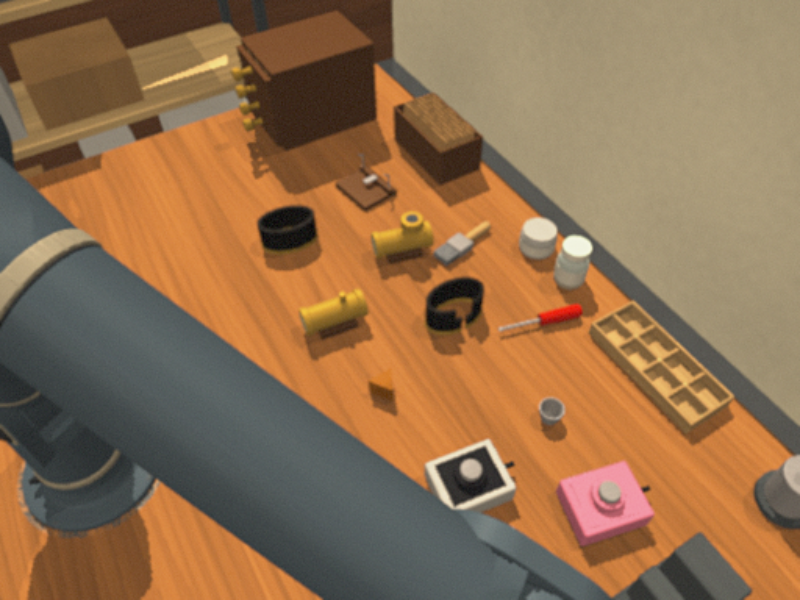

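Scene view (800×600 px): candidates for the button are the aluminium box with black panel at (203,328), the pink boxes at (157,278) and (125,412), which are not meant. Hoods: the one with the break is at (410,355), the sound one at (532,258). Barrels: the one with the knob is at (520,310), the one with the pin at (415,268). The side view shows the break in the cracked hood at about (462,318).

Run:
```python
from h import *
S=[pickle.load(open(n+".pkl","rb")) for n in("scene","side")]
P=[pts(d) for d in S]
def near(u,v,i,r): # 800px coords, points in window
    u=int(u*.64);v=int(v*.64);r=int(r*.64);return P[i][v-r:v+r,u-r:u+r].reshape(-1,3),S[i]["img"][v-r:v+r,u-r:u+r].reshape(-1,3)
for i,(b,h,k) in enumerate([((203,330),(410,355),(519,310)),((470,470),(455,305),(412,218))]):
    p,c=near(*b,i,35); ok=(p[:,2]>.025)&(p[:,2]<.075); zt=np.percentile(p[ok,2],99.5); t=p[ok&(p[:,2]>zt-.004)]
    pa=p[(p[:,2]>.034)&(p[:,2]<.043)]
    print("button z",zt,"mid",(t.min(0)+t.max(0))/2,np.median(t,0),np.ptp(t,0),len(t),"panel rect",cv2.minAreaRect((pa[:,:2]*1000).astype(np.float32)))
    p,c=near(*h,i,42); t=p[(p[:,2]>.045)&(p[:,2]<.066)]
    print("hood",cv2.minAreaRect((t[:,:2]*1000).astype(np.float32)),np.percentile(t[:,2],98),len(t))
    p,c=near(*k,i,26); t=p[(p[:,2]>.080)&(p[:,2]<.092)]
    print("knob",(t.min(0)+t.max(0))/2,np.median(t,0),np.ptp(t,0),len(t), np.round(cv2.minEnclosingCircle((t[:,:2]*1000).astype(np.float32))[0]))
# top-down height map around all objects, both views
m=np.zeros((600,800),np.float32)
x0,y0,s=.75,.2,0 
Q=np.concatenate([q.reshape(-1,3) for q in P]); 
# rows: x from .9 down to .3 ; cols: y from .4 to -.5 at 1.2mm
r=((.9-Q[:,0])/.0012).astype(int); cc=((.4-Q[:,1])/.0012).astype(int)
k=(r>=0)&(r<500)&(cc>=0)&(cc<780)&(Q[:,2]<.12)&(Q[:,2]>-.01)
np.maximum.at(m,(r[k],cc[k]),Q[k,2].astype(np.float32))
img=cv2.applyColorMap(np.clip(m*2600,0,255).astype(np.uint8),cv2.COLORMAP_JET)[:500,:780]
for j in range(0,780,83): cv2.putText(img,f"{.4-j*.0012:.1f}",(j,10),0,.35,(255,255,255))
for j in range(0,500,83): cv2.putText(img,f"{.9-j*.0012:.1f}",(0,j+10),0,.35,(255,255,255))
cv2.imwrite("pics/map.png",img)
```

```text
button z 0.06422487500837981 mid [ 0.48849341 -0.32790243  0.06270198] [ 0.48867144 -0.32800542  0.06199343] [0.03119193 0.02948873 0.00492943] 75 panel rect ((449.1739807128906, -325.1156311035156), (95.07227325439453, 195.10874938964844), 85.08356475830078)
hood ((651.640625, -39.173465728759766), (114.69831085205078, 69.81958770751953), 0.3741636574268341) 0.061210626119263485 438
knob [0.67307677 0.14263962 0.08451276] [0.67612679 0.14141572 0.08516312] [0.04268127 0.04639526 0.00849513] 159 [674. 143.]
button z 0.06467918494652146 mid [ 0.48298255 -0.33353879  0.06335175] [ 0.48333664 -0.33424437  0.0624461 ] [0.02966955 0.03001574 0.00532406] 118 panel rect ((483.2541198730469, -332.57916259765625), (90.4162826538086, 109.71136474609375), 78.96895599365234)
hood ((647.5651245117188, -42.12994384765625), (113.86487579345703, 72.43634796142578), 0.18172089755535126) 0.06315412288115475 369
knob [0.67017804 0.13997506 0.08503918] [0.66941796 0.13827272 0.08574521] [0.04256921 0.04413178 0.00975628] 131 [671. 140.]
```

View pics/map.png

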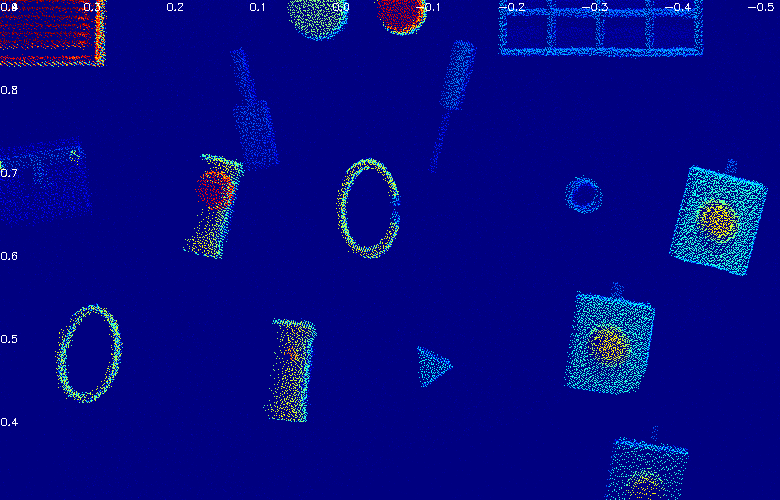

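The height map has the expected sizes: the button top is at about (0.486,−0.331,0.0625) and the box is 110×90. The hood is 114×72 at (0.650,−0.041), with its break on the −y side at map (395,207), so crack ≈ (0.650,−0.074,0.060). The knob is at (0.672,0.141,0.086). The next move goes over the button with the fingers closing.

Request:
apply_moves([
  {"x": 296,"y": -167,"z": 60,"claw": 0},
  {"x": 296,"y": -167,"z": 60,"claw": 0},
  {"x": 296,"y": -167,"z": 60,"claw": 0},
  {"x": 296,"y": -167,"z": 60,"claw": 0},
  {"x": 296,"y": -167,"z": 60,"claw": 0},
  {"x": 296,"y": -167,"z": 60,"claw": 0},
  {"x": 296,"y": -167,"z": 60,"claw": 0},
  {"x": 296,"y": -167,"z": 60,"claw": 0},
], newtons=20)

```text
validation failed for argument at $.pl...
```

Request:
apply_moves([
  {"x": 0,"y": 0,"z": 0,"claw": 0},
  {"x": 0,"y": 0,"z": 0,"claw": 0},
  {"x": 0,"y": 0,"z": 0,"claw": 0},
  {"x": 0,"y": 0,"z": 0,"claw": 0},
])

```text
validation failed for argument at $.pl...
```

Run:
```python
from h import *
d=shot("wrist"); P=pts(d); o=d["obs"]; print(o["clock"],o["eef_pos"],o["tool_rot"],o["wrist_force"],o["opening"])
im=d["img"]; cv2.imwrite("pics/w1.png",cv2.resize(im[...,::-1],(640,480)))
m=(np.abs(P[...,0]-.486)<.06)&(np.abs(P[...,1]+.331)<.06)&(P[...,2]>.057)&(P[...,2]<.068)
t=P[m]; v,u=np.nonzero(m)
print(len(t),t.min(0),t.max(0),np.median(t,0),cv2.minEnclosingCircle((t[:,:2]*1000).astype(np.float32)),np.median(u)*1.25,np.median(v)*1.25)
```

```text
0.15 [ 0.29088485 -0.60860366  0.23050802] [-3.06241415e+00 -6.94229383e-01  5.93518054e-04] [ 0.15624153 -0.61289122  1.02709961] 1.0012812474726496Traceback (most recent call last):
  File "<stdin>", line 6, in <module>
    return umr_minimum(a, axis, None, out, keepdims, initial, where)
ValueError: zero-size array to reduction operation minimum which has no identity
```

View pics/w1.png

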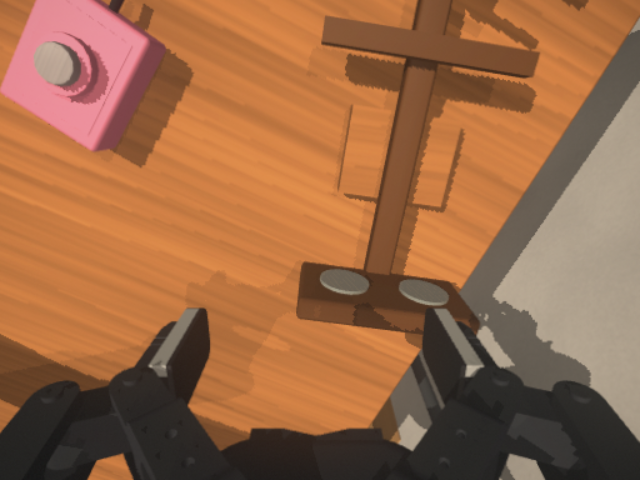

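The view was taken before any move, because both calls were refused. It shows a pink box at (58,62) and a low wooden T-piece at (400,60). I'll retry with all keys given.

Request:
apply_moves([
  {"x": 296,"y": -167,"z": 60,"ax": 0,"ay": 0,"az": 0,"claw": 0},
  {"x": 296,"y": -167,"z": 60,"ax": 0,"ay": 0,"az": 0,"claw": 0},
  {"x": 296,"y": -167,"z": 60,"ax": 0,"ay": 0,"az": 0,"claw": 0},
  {"x": 296,"y": -167,"z": 60,"ax": 0,"ay": 0,"az": 0,"claw": 0},
  {"x": 296,"y": -167,"z": 60,"ax": 0,"ay": 0,"az": 0,"claw": 0},
  {"x": 296,"y": -167,"z": 60,"ax": 0,"ay": 0,"az": 0,"claw": 0},
  {"x": 296,"y": -167,"z": 60,"ax": 0,"ay": 0,"az": 0,"claw": 0},
  {"x": 296,"y": -167,"z": 60,"ax": 0,"ay": 0,"az": 0,"claw": 0},
], newtons=20)

```text
clock: 0.87
eef_pos: [0.4802, -0.3385, 0.1731]
tool_rot: [3.064, 0.694, 0.0]
wrist_force: [1.7, -0.3, -0.1]
opening: 0.002
```

Run:
```python
from h import *
shot("wrist");d=shot("wrist"); P=pts(d); o=d["obs"]; print(o["clock"],o["eef_pos"],o["tool_rot"],o["wrist_force"],o["opening"])
im=d["img"]; cv2.imwrite("pics/w2.png",cv2.resize(im[...,::-1],(640,480)))
m=(np.abs(P[...,0]-.486)<.06)&(np.abs(P[...,1]+.331)<.06)&(P[...,2]>.057)&(P[...,2]<.068)
t=P[m]; v,u=np.nonzero(m)
if len(t): print(len(t),t.min(0),t.max(0),np.median(t,0),cv2.minEnclosingCircle((t[:,:2]*1000).astype(np.float32)),np.median(u)*1.25,np.median(v)*1.25)
```

```text
0.9167 [ 0.48613355 -0.32793402  0.17177115] [-3.05255285 -0.71303464 -0.00631982] [ 3.11378585  6.82890863 -1.30317038] -0.00028249660196324057
951 [ 0.46916088 -0.34691617  0.057117  ] [ 0.50027299 -0.31596427  0.06504542] [ 0.48588163 -0.33117098  0.06280409] ((484.67681884765625, -331.6724853515625), 15.871434211730957) 320.0 235.0
```

View pics/w2.png

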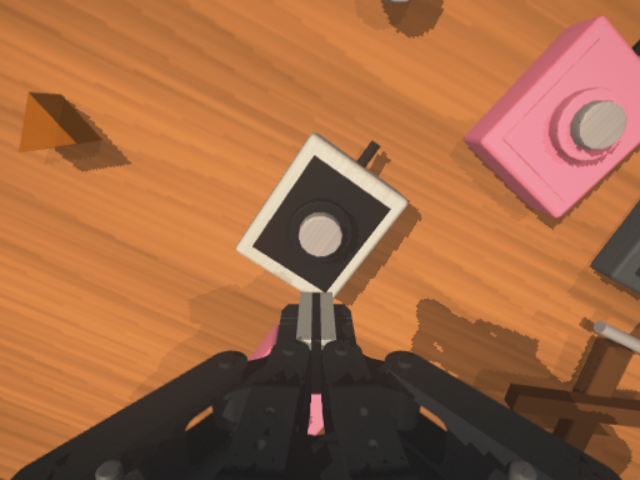

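The close view shows the aluminium box with the black panel, its steel button at (320,235). It measures 15.9 mm radius at (0.485,−0.3315,0.063), which agrees with the scene and side views. Now I go down in stages.

Request:
apply_moves([
  {"x": 0,"y": 0,"z": 35,"ax": 0,"ay": 0,"az": 0,"claw": 0},
  {"x": 0,"y": 0,"z": 70,"ax": 0,"ay": 0,"az": 0,"claw": 0},
  {"x": 0,"y": 0,"z": 90,"ax": 0,"ay": 0,"az": 0,"claw": 0},
  {"x": 0,"y": 0,"z": 99,"ax": 0,"ay": 0,"az": 0,"claw": 0},
  {"x": 0,"y": 0,"z": 99,"ax": 0,"ay": 0,"az": 0,"claw": 0},
  {"x": 0,"y": 0,"z": 99,"ax": 0,"ay": 0,"az": 0,"claw": 0},
  {"x": 0,"y": 0,"z": 99,"ax": 0,"ay": 0,"az": 0,"claw": 0},
])

```text
clock: 1.55
eef_pos: [0.4806, -0.3411, 0.076]
tool_rot: [3.062, 0.694, 0.003]
wrist_force: [0.4, -0.1, -1.3]
opening: -0.003
```

The first move stopped about 11 mm short because of the row limit, so I correct that and then descend.

Request:
apply_moves([
  {"x": 8,"y": -7,"z": 0,"ax": 0,"ay": 0,"az": 0,"claw": 0},
  {"x": 8,"y": -7,"z": 0,"ax": 0,"ay": 0,"az": 0,"claw": 0},
  {"x": 8,"y": -7,"z": 3,"ax": 0,"ay": 0,"az": 0,"claw": 0},
  {"x": 8,"y": -7,"z": 6,"ax": 0,"ay": 0,"az": 0,"claw": 0},
  {"x": 8,"y": -7,"z": 9,"ax": 0,"ay": 0,"az": 0,"claw": 0},
  {"x": 8,"y": -7,"z": 11,"ax": 0,"ay": 0,"az": 0,"claw": 0},
  {"x": 8,"y": -7,"z": 11,"ax": 0,"ay": 0,"az": 0,"claw": 0},
])

```text
clock: 2.13
eef_pos: [0.4834, -0.3305, 0.0628]
tool_rot: [-3.064, -0.694, 0.001]
wrist_force: [-0.5, 1.3, 0.9]
opening: 0.002
```

Just at the button top. Press on.

Request:
apply_moves([
  {"x": 0,"y": 0,"z": 2,"ax": 0,"ay": 0,"az": 0,"claw": 0},
  {"x": 0,"y": 0,"z": 4,"ax": 0,"ay": 0,"az": 0,"claw": 0},
  {"x": 0,"y": 0,"z": 5,"ax": 0,"ay": 0,"az": 0,"claw": 0},
  {"x": 0,"y": 0,"z": 5,"ax": 0,"ay": 0,"az": 0,"claw": 0},
  {"x": 0,"y": 0,"z": 5,"ax": 0,"ay": 0,"az": 0,"claw": 0},
])

```text
clock: 2.55
eef_pos: [0.4836, -0.3306, 0.0585]
tool_rot: [3.064, 0.694, -0.0]
wrist_force: [-1.9, -0.0, 2.5]
opening: -0.004
```

Request:
apply_moves([
  {"x": 0,"y": 0,"z": 1,"ax": 0,"ay": 0,"az": 0,"claw": 0},
  {"x": 0,"y": 0,"z": 2,"ax": 0,"ay": 0,"az": 0,"claw": 0},
  {"x": 0,"y": 0,"z": 3,"ax": 0,"ay": 0,"az": 0,"claw": 0},
  {"x": 0,"y": 0,"z": 3,"ax": 0,"ay": 0,"az": 0,"claw": 0},
])

```text
clock: 2.88
eef_pos: [0.4836, -0.3306, 0.0569]
tool_rot: [3.064, 0.694, -0.001]
wrist_force: [-4.5, 1.6, 14.0]
opening: -0.0
```

14 N against a 4 N spring means it is fully down. Now I raise straight up, and take a picture to confirm nothing else changed.

Request:
apply_moves([
  {"x": 0,"y": 0,"z": 0,"ax": 0,"ay": 0,"az": 0,"claw": 0},
  {"x": 0,"y": 0,"z": -10,"ax": 0,"ay": 0,"az": 0,"claw": 0},
  {"x": 0,"y": 0,"z": -30,"ax": 0,"ay": 0,"az": 0,"claw": 0},
  {"x": 0,"y": 0,"z": -60,"ax": 0,"ay": 0,"az": 0,"claw": 0},
  {"x": 0,"y": 0,"z": -90,"ax": 0,"ay": 0,"az": 0,"claw": 0},
  {"x": 0,"y": 0,"z": -100,"ax": 0,"ay": 0,"az": 0,"claw": 0},
  {"x": 0,"y": 0,"z": -100,"ax": 0,"ay": 0,"az": 0,"claw": 0},
])

```text
clock: 3.47
eef_pos: [0.4857, -0.3314, 0.1585]
tool_rot: [3.059, 0.694, 0.008]
wrist_force: [1.2, 0.3, -0.1]
opening: -0.003
```

Run:
```python
from h import *
o=get_obs(); R=cv2.Rodrigues(o["tool_rot"])[0]; print(o["clock"],o["eef_pos"],o["wrist_force"])
for t in ([.650,-.0735,.157],[.672,.141,.157]): print(np.round(1000*R.T@(np.array(t)-o["eef_pos"])))
print(np.round(1000*R.T@np.array([.022,.2145,0])))
```

```text
3.4667 [ 0.48573372 -0.3313771   0.15850872] [ 1.23712787  0.32399682 -0.05885941]
[ 259. -162.    2.]
[ 372. -346.    1.]
[ 112. -184.   -1.]
```

Request:
apply_moves([
  {"x": 32,"y": -20,"z": -10,"ax": 0,"ay": 0,"az": 0,"claw": 0},
  {"x": 66,"y": -41,"z": -10,"ax": 0,"ay": 0,"az": 0,"claw": 0},
  {"x": 100,"y": -62,"z": -10,"ax": 0,"ay": 0,"az": 0,"claw": 0},
  {"x": 134,"y": -83,"z": -10,"ax": 0,"ay": 0,"az": 0,"claw": 0},
  {"x": 168,"y": -105,"z": -10,"ax": 0,"ay": 0,"az": 0,"claw": 0},
  {"x": 202,"y": -126,"z": -10,"ax": 0,"ay": 0,"az": 0,"claw": 0},
  {"x": 236,"y": -147,"z": -10,"ax": 0,"ay": 0,"az": 0,"claw": 0},
  {"x": 259,"y": -162,"z": -10,"ax": 0,"ay": 0,"az": 0,"claw": 0},
])

```text
clock: 4.13
eef_pos: [0.6483, -0.0676, 0.1632]
tool_rot: [-3.06, -0.7, 0.002]
wrist_force: [0.9, 1.4, -0.2]
opening: -0.002
```

Request:
apply_moves([
  {"x": 0,"y": 0,"z": 0,"ax": 0,"ay": 0,"az": 0,"claw": 0},
  {"x": 0,"y": 0,"z": 0,"ax": 0,"ay": 0,"az": 0,"claw": 0},
  {"x": 0,"y": 0,"z": 0,"ax": 0,"ay": 0,"az": 0,"claw": 0},
  {"x": 0,"y": 0,"z": 0,"ax": 0,"ay": 0,"az": 0,"claw": 0},
])

```text
clock: 4.47
eef_pos: [0.6464, -0.0746, 0.1642]
tool_rot: [3.064, 0.691, -0.004]
wrist_force: [0.1, 0.1, -0.4]
opening: -0.001
```

Run:
```python
from h import *
d=shot("wrist"); P=pts(d); o=d["obs"]; print(o["clock"],o["eef_pos"],o["tool_rot"],o["wrist_force"])
im=cv2.resize(d["img"][...,::-1],(640,480))
m=(np.abs(P[...,0]-.65)<.08)&(np.abs(P[...,1]+.041)<.06)&(P[...,2]>.054)&(P[...,2]<.066)
t=P[m]; print(len(t)); r=cv2.minAreaRect((t[:,:2]*1000).astype(np.float32)); print(r)
c=np.array(r[0]); a=np.degrees(np.arctan2(*((t[:,:2]*1000-c)/[57,36]).T)) # atan2(x,y)
h=np.histogram(a,36,(-180,180)); print(h[0])
e=P[(np.abs(P[...,0]-.65)<.05)&(P[...,1]>-.082)&(P[...,1]<-.062)&(P[...,2]>.054)&(P[...,2]<.066)]
x=np.sort(e[:,0]);i=np.argmax(np.diff(x));print("gap",x[i],x[i+1], e[:,1].min())
cv2.imwrite("pics/w3.png",im)
```

```text
4.4667 [ 0.64644318 -0.07458212  0.16420955] [ 3.06422364  0.690622   -0.00360196] [ 0.11159278  0.08650514 -0.40437927]
2554
((648.9164428710938, -41.015628814697266), (70.3792495727539, 114.49250793457031), 89.96753692626953)
[ 0  2 86 81 79 72 69 67 65 63 66 71 79 79 87 90 92 92 95 92 91 91 85 78
 81 73 71 69 73 71 77 88 85 88  6  0]
gap 0.6307410093524917 0.666630445826284 -0.07621636552722484
```

View pics/w3.png

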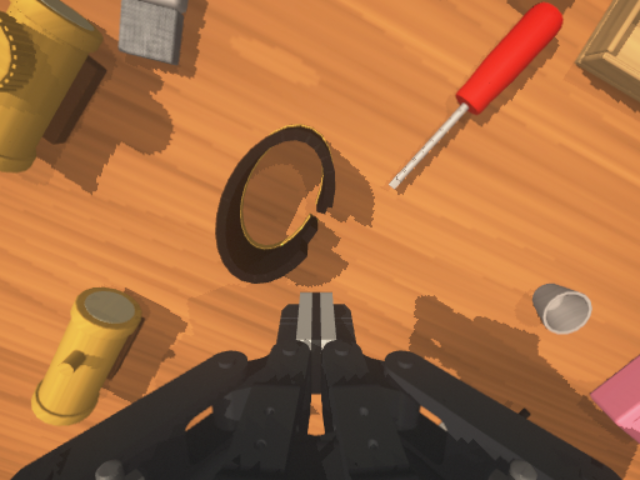

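The wrist view shows the cracked hood at (275,205), with its break at (315,225). By depth the gap runs x 0.631–0.667, about 36 mm wide against the 39 mm given. So crack ≈ (0.6487,−0.075,0.060). I go down to about 25 mm above it and stay.

Request:
apply_moves([
  {"x": 2,"y": 1,"z": 25,"ax": 0,"ay": 0,"az": 0,"claw": 0},
  {"x": 2,"y": 1,"z": 50,"ax": 0,"ay": 0,"az": 0,"claw": 0},
  {"x": 2,"y": 1,"z": 68,"ax": 0,"ay": 0,"az": 0,"claw": 0},
  {"x": 2,"y": 1,"z": 77,"ax": 0,"ay": 0,"az": 0,"claw": 0},
  {"x": 2,"y": 1,"z": 79,"ax": 0,"ay": 0,"az": 0,"claw": 0},
  {"x": 2,"y": 1,"z": 79,"ax": 0,"ay": 0,"az": 0,"claw": 0},
  {"x": 2,"y": 1,"z": 79,"ax": 0,"ay": 0,"az": 0,"claw": 0},
  {"x": 2,"y": 1,"z": 79,"ax": 0,"ay": 0,"az": 0,"claw": 0},
])

```text
clock: 5.18
eef_pos: [0.6508, -0.0729, 0.088]
tool_rot: [3.063, 0.694, 0.004]
wrist_force: [-0.5, -0.7, 0.3]
opening: 0.001
```

Request:
apply_moves([
  {"x": 0,"y": 0,"z": 0,"ax": 0,"ay": 0,"az": 0,"claw": 0},
  {"x": 0,"y": 0,"z": 0,"ax": 0,"ay": 0,"az": 0,"claw": 0},
  {"x": 0,"y": 0,"z": 0,"ax": 0,"ay": 0,"az": 0,"claw": 0},
  {"x": 0,"y": 0,"z": 0,"ax": 0,"ay": 0,"az": 0,"claw": 0},
  {"x": 0,"y": 0,"z": 0,"ax": 0,"ay": 0,"az": 0,"claw": 0},
  {"x": 0,"y": 0,"z": 0,"ax": 0,"ay": 0,"az": 0,"claw": 0},
  {"x": 0,"y": 0,"z": 0,"ax": 0,"ay": 0,"az": 0,"claw": 0},
  {"x": 0,"y": 0,"z": 0,"ax": 0,"ay": 0,"az": 0,"claw": 0},
])

```text
clock: 5.85
eef_pos: [0.6498, -0.0726, 0.0863]
tool_rot: [-3.064, -0.695, -0.0]
wrist_force: [0.0, -0.9, 0.6]
opening: 0.001
```

Request:
apply_moves([
  {"x": 0,"y": 0,"z": 0,"ax": 0,"ay": 0,"az": 0,"claw": 0},
  {"x": 0,"y": 0,"z": 0,"ax": 0,"ay": 0,"az": 0,"claw": 0},
  {"x": 0,"y": 0,"z": 0,"ax": 0,"ay": 0,"az": 0,"claw": 0},
  {"x": 0,"y": 0,"z": 0,"ax": 0,"ay": 0,"az": 0,"claw": 0},
  {"x": 0,"y": 0,"z": 0,"ax": 0,"ay": 0,"az": 0,"claw": 0},
  {"x": 0,"y": 0,"z": 0,"ax": 0,"ay": 0,"az": 0,"claw": 0},
  {"x": 0,"y": 0,"z": 0,"ax": 0,"ay": 0,"az": 0,"claw": 0},
  {"x": 0,"y": 0,"z": 0,"ax": 0,"ay": 0,"az": 0,"claw": 0},
])

```text
clock: 6.52
eef_pos: [0.6498, -0.0727, 0.0864]
tool_rot: [3.064, 0.694, 0.0]
wrist_force: [-0.3, 0.2, 0.1]
opening: -0.002
```

Request:
apply_moves([
  {"x": 0,"y": 0,"z": 0,"ax": 0,"ay": 0,"az": 0,"claw": 0},
  {"x": 0,"y": 0,"z": 0,"ax": 0,"ay": 0,"az": 0,"claw": 0},
  {"x": 0,"y": 0,"z": 0,"ax": 0,"ay": 0,"az": 0,"claw": 0},
  {"x": 0,"y": 0,"z": 0,"ax": 0,"ay": 0,"az": 0,"claw": 0},
  {"x": 0,"y": 0,"z": 0,"ax": 0,"ay": 0,"az": 0,"claw": 0},
  {"x": 0,"y": 0,"z": 0,"ax": 0,"ay": 0,"az": 0,"claw": 0},
  {"x": 0,"y": 0,"z": 0,"ax": 0,"ay": 0,"az": 0,"claw": 0},
  {"x": 0,"y": 0,"z": 0,"ax": 0,"ay": 0,"az": 0,"claw": 0},
])

```text
clock: 7.18
eef_pos: [0.6498, -0.0727, 0.0864]
tool_rot: [3.064, 0.694, 0.0]
wrist_force: [0.3, 0.4, -0.2]
opening: -0.0
```

Request:
apply_moves([
  {"x": 0,"y": 0,"z": 0,"ax": 0,"ay": 0,"az": 0,"claw": 0},
  {"x": 0,"y": 0,"z": 0,"ax": 0,"ay": 0,"az": 0,"claw": 0},
  {"x": 0,"y": 0,"z": 0,"ax": 0,"ay": 0,"az": 0,"claw": 0},
  {"x": 0,"y": 0,"z": 0,"ax": 0,"ay": 0,"az": 0,"claw": 0},
  {"x": 0,"y": 0,"z": 0,"ax": 0,"ay": 0,"az": 0,"claw": 0},
  {"x": 0,"y": 0,"z": 0,"ax": 0,"ay": 0,"az": 0,"claw": 0},
  {"x": 0,"y": 0,"z": 0,"ax": 0,"ay": 0,"az": 0,"claw": 0},
  {"x": 0,"y": 0,"z": 0,"ax": 0,"ay": 0,"az": 0,"claw": 0},
])

```text
clock: 7.85
eef_pos: [0.6497, -0.0727, 0.0864]
tool_rot: [3.064, 0.694, -0.0]
wrist_force: [0.3, -0.1, 0.5]
opening: 0.002
```

Run:
```python
from h import *
o=get_obs(); R=cv2.Rodrigues(o["tool_rot"])[0]; print(o["clock"],o["eef_pos"],o["wrist_force"])
print(np.round(1000*R.T@(np.array([.672,.141,.17])-o["eef_pos"])))
d=shot("side");P=pts(d);im=cv2.resize(d["img"][150:270,220:360][...,::-1],(700,600));cv2.imwrite("pics/s4.png",im)
```

```text
7.85 [ 0.64974695 -0.07268193  0.08635868] [ 0.3214664  -0.06807177  0.47294885]
[ 112. -183.  -84.]
```

View pics/s4.png

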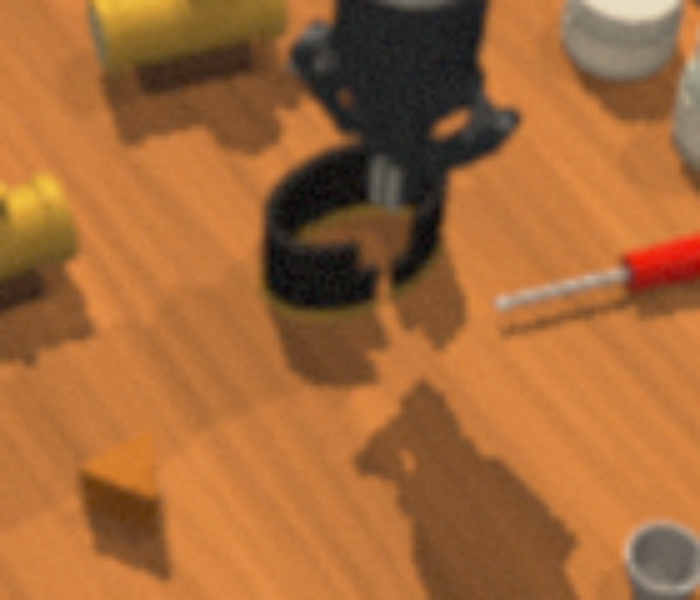

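The side crop shows the fingertips at (385,205), hovering above the break at (385,265) with the hood unmoved. That was held for about 2.7 s. Next I raise and go across to the knob.

Request:
apply_moves([
  {"x": 0,"y": 0,"z": -30,"ax": 0,"ay": 0,"az": 0,"claw": 0},
  {"x": 0,"y": 0,"z": -65,"ax": 0,"ay": 0,"az": 0,"claw": 0},
  {"x": 10,"y": -16,"z": -84,"ax": 0,"ay": 0,"az": 0,"claw": 0},
  {"x": 30,"y": -49,"z": -84,"ax": 0,"ay": 0,"az": 0,"claw": 0},
  {"x": 50,"y": -82,"z": -84,"ax": 0,"ay": 0,"az": 0,"claw": 0},
  {"x": 70,"y": -115,"z": -84,"ax": 0,"ay": 0,"az": 0,"claw": 0},
  {"x": 90,"y": -148,"z": -84,"ax": 0,"ay": 0,"az": 0,"claw": 0},
  {"x": 110,"y": -180,"z": -84,"ax": 0,"ay": 0,"az": 0,"claw": 0},
])

```text
clock: 8.57
eef_pos: [0.6712, 0.1391, 0.1706]
tool_rot: [-3.064, -0.695, -0.001]
wrist_force: [-0.5, -0.2, 0.5]
opening: 0.004
```

Request:
apply_moves([
  {"x": 2,"y": -3,"z": 0,"ax": 0,"ay": 0,"az": 0,"claw": 0},
  {"x": 2,"y": -3,"z": 0,"ax": 0,"ay": 0,"az": 0,"claw": 0},
  {"x": 2,"y": -3,"z": 0,"ax": 0,"ay": 0,"az": 0,"claw": 0},
  {"x": 2,"y": -3,"z": 0,"ax": 0,"ay": 0,"az": 0,"claw": 0},
  {"x": 2,"y": -3,"z": 0,"ax": 0,"ay": 0,"az": 0,"claw": 0},
])

```text
clock: 8.98
eef_pos: [0.6722, 0.138, 0.1703]
tool_rot: [3.064, 0.689, -0.0]
wrist_force: [-0.8, 0.2, 0.1]
opening: 0.0
```

Run:
```python
from h import *
d=shot("wrist"); P=pts(d); o=d["obs"]; print(o["clock"],o["eef_pos"],o["tool_rot"],o["wrist_force"])
m=(np.abs(P[...,0]-.672)<.05)&(np.abs(P[...,1]-.141)<.05)&(P[...,2]>.081)&(P[...,2]<.091)
t=P[m]; v,u=np.nonzero(m); print(len(t),np.median(t,0),cv2.minEnclosingCircle((t[:,:2]*1000).astype(np.float32)),np.ptp(t,0),np.median(u)*1.25,np.median(v)*1.25)
c=np.r_[np.array(cv2.minEnclosingCircle((t[:,:2]*1000).astype(np.float32))[0])/1000,.115]
R=cv2.Rodrigues(o["tool_rot"])[0]; print(1000*R.T@(c-o["eef_pos"]))
cv2.imwrite("pics/w5.png",cv2.resize(d["img"][...,::-1],(640,480)))
```

```text
8.9833 [0.67223373 0.13798535 0.17031015] [ 3.06365804e+00  6.88932086e-01 -3.90670532e-04] [-0.8349482   0.24590292  0.10719867]
2141 [0.67221828 0.14238214 0.08603323] ((670.5551147460938, 141.69432067871094), 22.390132904052734) [0.04389513 0.04414773 0.00746577] 308.75 240.0
[ 0.1015449  -4.14461384 55.30459602]
```

View pics/w5.png

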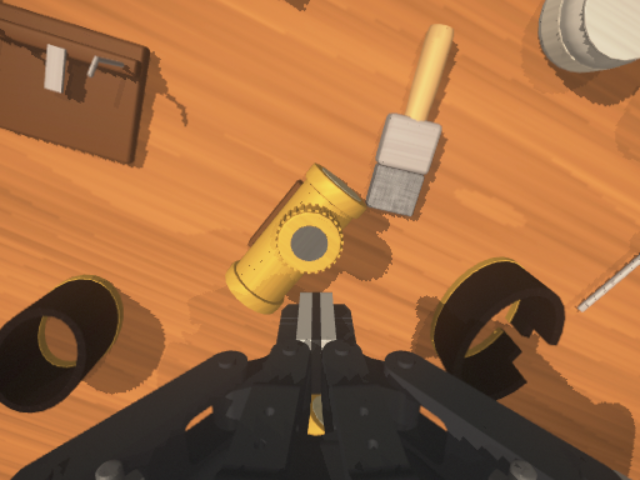

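The wrist view shows the knurled knob at (309,242), radius 22 mm against 21 given, at (0.671,0.142,0.086). I go down to about 28 mm above it and hold.

Request:
apply_moves([
  {"x": 0,"y": -3,"z": 20,"ax": 0,"ay": 0,"az": 0,"claw": 0},
  {"x": 0,"y": -3,"z": 38,"ax": 0,"ay": 0,"az": 0,"claw": 0},
  {"x": 0,"y": -3,"z": 49,"ax": 0,"ay": 0,"az": 0,"claw": 0},
  {"x": 0,"y": -3,"z": 54,"ax": 0,"ay": 0,"az": 0,"claw": 0},
  {"x": 0,"y": -3,"z": 55,"ax": 0,"ay": 0,"az": 0,"claw": 0},
  {"x": 0,"y": -3,"z": 55,"ax": 0,"ay": 0,"az": 0,"claw": 0},
  {"x": 0,"y": -3,"z": 55,"ax": 0,"ay": 0,"az": 0,"claw": 0},
  {"x": 0,"y": -3,"z": 55,"ax": 0,"ay": 0,"az": 0,"claw": 0},
])

```text
clock: 9.7
eef_pos: [0.6714, 0.1436, 0.1165]
tool_rot: [-3.064, -0.694, -0.003]
wrist_force: [-0.1, -0.2, 0.7]
opening: -0.002
```

Request:
apply_moves([
  {"x": 0,"y": 0,"z": 0,"ax": 0,"ay": 0,"az": 0,"claw": 0},
  {"x": 0,"y": 0,"z": 0,"ax": 0,"ay": 0,"az": 0,"claw": 0},
  {"x": 0,"y": 0,"z": 0,"ax": 0,"ay": 0,"az": 0,"claw": 0},
  {"x": 0,"y": 0,"z": 0,"ax": 0,"ay": 0,"az": 0,"claw": 0},
  {"x": 0,"y": 0,"z": 0,"ax": 0,"ay": 0,"az": 0,"claw": 0},
  {"x": 0,"y": 0,"z": 0,"ax": 0,"ay": 0,"az": 0,"claw": 0},
  {"x": 0,"y": 0,"z": 0,"ax": 0,"ay": 0,"az": 0,"claw": 0},
  {"x": 0,"y": 0,"z": 0,"ax": 0,"ay": 0,"az": 0,"claw": 0},
])

```text
clock: 10.37
eef_pos: [0.6706, 0.1434, 0.1153]
tool_rot: [3.064, 0.694, -0.0]
wrist_force: [1.0, -0.3, 0.5]
opening: 0.001
```

Request:
apply_moves([
  {"x": 0,"y": 0,"z": 0,"ax": 0,"ay": 0,"az": 0,"claw": 0},
  {"x": 0,"y": 0,"z": 0,"ax": 0,"ay": 0,"az": 0,"claw": 0},
  {"x": 0,"y": 0,"z": 0,"ax": 0,"ay": 0,"az": 0,"claw": 0},
  {"x": 0,"y": 0,"z": 0,"ax": 0,"ay": 0,"az": 0,"claw": 0},
  {"x": 0,"y": 0,"z": 0,"ax": 0,"ay": 0,"az": 0,"claw": 0},
  {"x": 0,"y": 0,"z": 0,"ax": 0,"ay": 0,"az": 0,"claw": 0},
  {"x": 0,"y": 0,"z": 0,"ax": 0,"ay": 0,"az": 0,"claw": 0},
  {"x": 0,"y": 0,"z": 0,"ax": 0,"ay": 0,"az": 0,"claw": 0},
])

```text
clock: 11.03
eef_pos: [0.6706, 0.1434, 0.1154]
tool_rot: [3.064, 0.694, 0.0]
wrist_force: [0.3, -0.5, -0.5]
opening: 0.001
```

Request:
apply_moves([
  {"x": 0,"y": 0,"z": 0,"ax": 0,"ay": 0,"az": 0,"claw": 0},
  {"x": 0,"y": 0,"z": 0,"ax": 0,"ay": 0,"az": 0,"claw": 0},
  {"x": 0,"y": 0,"z": 0,"ax": 0,"ay": 0,"az": 0,"claw": 0},
  {"x": 0,"y": 0,"z": 0,"ax": 0,"ay": 0,"az": 0,"claw": 0},
  {"x": 0,"y": 0,"z": 0,"ax": 0,"ay": 0,"az": 0,"claw": 0},
  {"x": 0,"y": 0,"z": 0,"ax": 0,"ay": 0,"az": 0,"claw": 0},
  {"x": 0,"y": 0,"z": 0,"ax": 0,"ay": 0,"az": 0,"claw": 0},
  {"x": 0,"y": 0,"z": 0,"ax": 0,"ay": 0,"az": 0,"claw": 0},
])

```text
clock: 11.7
eef_pos: [0.6706, 0.1434, 0.1154]
tool_rot: [3.064, 0.694, 0.0]
wrist_force: [-0.1, 0.5, -0.1]
opening: 0.0
```

Request:
apply_moves([
  {"x": 0,"y": 0,"z": 0,"ax": 0,"ay": 0,"az": 0,"claw": 0},
  {"x": 0,"y": 0,"z": 0,"ax": 0,"ay": 0,"az": 0,"claw": 0},
  {"x": 0,"y": 0,"z": 0,"ax": 0,"ay": 0,"az": 0,"claw": 0},
  {"x": 0,"y": 0,"z": 0,"ax": 0,"ay": 0,"az": 0,"claw": 0},
  {"x": 0,"y": 0,"z": 0,"ax": 0,"ay": 0,"az": 0,"claw": 0},
  {"x": 0,"y": 0,"z": 0,"ax": 0,"ay": 0,"az": 0,"claw": 0},
  {"x": 0,"y": 0,"z": 0,"ax": 0,"ay": 0,"az": 0,"claw": 0},
  {"x": 0,"y": 0,"z": 0,"ax": 0,"ay": 0,"az": 0,"claw": 0},
])

```text
clock: 12.37
eef_pos: [0.6706, 0.1434, 0.1153]
tool_rot: [3.064, 0.694, -0.0]
wrist_force: [0.0, -0.1, -0.1]
opening: -0.002
```

Run:
```python
from h import *
o=get_obs(); R=cv2.Rodrigues(o["tool_rot"])[0]; print(o["clock"],o["eef_pos"],o["wrist_force"])
print(np.round(1000*R.T@(np.array([.484,-.331,.16])-o["eef_pos"])))
```

```text
12.3667 [0.67060491 0.14342702 0.11534315] [ 0.03452972 -0.10971011 -0.14639333]
[-373.  348.  -45.]
```

Request:
apply_moves([
  {"x": 0,"y": 0,"z": -30,"ax": 0,"ay": 0,"az": 0,"claw": 0},
  {"x": 0,"y": 0,"z": -55,"ax": 0,"ay": 0,"az": 0,"claw": 0},
  {"x": -25,"y": 23,"z": -55,"ax": 0,"ay": 0,"az": 0,"claw": 0},
  {"x": -53,"y": 49,"z": -55,"ax": 0,"ay": 0,"az": 0,"claw": 0},
  {"x": -81,"y": 75,"z": -55,"ax": 0,"ay": 0,"az": 0,"claw": 0},
  {"x": -109,"y": 101,"z": -55,"ax": 0,"ay": 0,"az": 0,"claw": 0},
  {"x": -137,"y": 128,"z": -55,"ax": 0,"ay": 0,"az": 0,"claw": 0},
  {"x": -165,"y": 154,"z": -55,"ax": 0,"ay": 0,"az": 0,"claw": 0},
])

```text
clock: 13.03
eef_pos: [0.5873, -0.0684, 0.1706]
tool_rot: [3.063, 0.694, 0.001]
wrist_force: [0.1, -0.3, 0.6]
opening: -0.004
```

Request:
apply_moves([
  {"x": -28,"y": 26,"z": 0,"ax": 0,"ay": 0,"az": 0,"claw": 0},
  {"x": -56,"y": 52,"z": 0,"ax": 0,"ay": 0,"az": 0,"claw": 0},
  {"x": -84,"y": 78,"z": 0,"ax": 0,"ay": 0,"az": 0,"claw": 0},
  {"x": -112,"y": 104,"z": 0,"ax": 0,"ay": 0,"az": 0,"claw": 0},
  {"x": -140,"y": 130,"z": 0,"ax": 0,"ay": 0,"az": 0,"claw": 0},
  {"x": -168,"y": 156,"z": 0,"ax": 0,"ay": 0,"az": 0,"claw": 0},
  {"x": -192,"y": 179,"z": 0,"ax": 0,"ay": 0,"az": 0,"claw": 0},
  {"x": -208,"y": 194,"z": 0,"ax": 0,"ay": 0,"az": 0,"claw": 0},
])

```text
clock: 13.7
eef_pos: [0.4819, -0.3357, 0.1706]
tool_rot: [3.064, 0.687, -0.001]
wrist_force: [0.6, -0.7, -0.1]
opening: -0.001
```

Request:
apply_moves([
  {"x": 0,"y": 0,"z": 0,"ax": 0,"ay": 0,"az": 0,"claw": 0},
  {"x": 0,"y": 0,"z": 0,"ax": 0,"ay": 0,"az": 0,"claw": 0},
  {"x": 0,"y": 0,"z": 0,"ax": 0,"ay": 0,"az": 0,"claw": 0},
  {"x": 0,"y": 0,"z": 0,"ax": 0,"ay": 0,"az": 0,"claw": 0},
  {"x": 0,"y": 0,"z": 0,"ax": 0,"ay": 0,"az": 0,"claw": 0},
])

```text
clock: 14.12
eef_pos: [0.485, -0.3297, 0.1704]
tool_rot: [-3.062, -0.699, -0.001]
wrist_force: [-1.3, 0.6, -0.0]
opening: 0.002
```

Run:
```python
from h import *
d=shot("wrist"); P=pts(d); o=d["obs"]; print(o["clock"],o["eef_pos"],o["wrist_force"])
m=(np.abs(P[...,0]-.486)<.06)&(np.abs(P[...,1]+.331)<.06)&(P[...,2]>.057)&(P[...,2]<.068)
t=P[m]; print(len(t),np.median(t,0),cv2.minEnclosingCircle((t[:,:2]*1000).astype(np.float32)))
R=cv2.Rodrigues(o["tool_rot"])[0]; print(1000*R.T@(np.array([.484,-.331,.066])-o["eef_pos"]))
```

```text
14.1167 [ 0.48502164 -0.32967307  0.17042864] [-1.34454996  0.5917713  -0.03689943]
960 [ 0.48591295 -0.3312358   0.06279721] ((484.6373291015625, -331.6179504394531), 16.015419006347656)
[ -1.55617049   0.78610701 104.42751406]
```

The button is back up, its top at 0.0628 as before. Second press: first down to just above it.

Request:
apply_moves([
  {"x": 0,"y": 1,"z": 35,"ax": 0,"ay": 0,"az": 0,"claw": 0},
  {"x": 0,"y": 1,"z": 68,"ax": 0,"ay": 0,"az": 0,"claw": 0},
  {"x": 0,"y": 1,"z": 90,"ax": 0,"ay": 0,"az": 0,"claw": 0},
  {"x": 0,"y": 1,"z": 100,"ax": 0,"ay": 0,"az": 0,"claw": 0},
  {"x": 0,"y": 1,"z": 103,"ax": 0,"ay": 0,"az": 0,"claw": 0},
  {"x": 0,"y": 1,"z": 103,"ax": 0,"ay": 0,"az": 0,"claw": 0},
  {"x": 0,"y": 1,"z": 103,"ax": 0,"ay": 0,"az": 0,"claw": 0},
])

```text
clock: 14.75
eef_pos: [0.4858, -0.3326, 0.0687]
tool_rot: [3.062, 0.695, 0.003]
wrist_force: [-0.4, 0.7, 1.0]
opening: 0.005
```

Request:
apply_moves([
  {"x": 0,"y": 0,"z": 2,"ax": 0,"ay": 0,"az": 0,"claw": 0},
  {"x": 0,"y": 0,"z": 4,"ax": 0,"ay": 0,"az": 0,"claw": 0},
  {"x": 0,"y": 0,"z": 6,"ax": 0,"ay": 0,"az": 0,"claw": 0},
  {"x": 0,"y": 0,"z": 8,"ax": 0,"ay": 0,"az": 0,"claw": 0},
  {"x": 0,"y": 0,"z": 9,"ax": 0,"ay": 0,"az": 0,"claw": 0},
  {"x": 0,"y": 0,"z": 10,"ax": 0,"ay": 0,"az": 0,"claw": 0},
  {"x": 0,"y": 0,"z": 10,"ax": 0,"ay": 0,"az": 0,"claw": 0},
  {"x": 0,"y": 0,"z": 10,"ax": 0,"ay": 0,"az": 0,"claw": 0},
])

```text
clock: 15.42
eef_pos: [0.4852, -0.3327, 0.0578]
tool_rot: [3.063, 0.694, 0.002]
wrist_force: [0.8, -0.5, 3.0]
opening: 0.004
```

Request:
apply_moves([
  {"x": 0,"y": 0,"z": 1,"ax": 0,"ay": 0,"az": 0,"claw": 0},
  {"x": 0,"y": 0,"z": 2,"ax": 0,"ay": 0,"az": 0,"claw": 0},
  {"x": 0,"y": 0,"z": 2.5,"ax": 0,"ay": 0,"az": 0,"claw": 0},
  {"x": 0,"y": 0,"z": 2.5,"ax": 0,"ay": 0,"az": 0,"claw": 0},
])

```text
clock: 15.75
eef_pos: [0.4853, -0.3327, 0.0569]
tool_rot: [3.063, 0.694, 0.002]
wrist_force: [-2.4, 0.4, 14.7]
opening: -0.001
```

It bottomed out again at the same height, with 14.7 N. Now I draw back.

Request:
apply_moves([
  {"x": 0,"y": 0,"z": 0,"ax": 0,"ay": 0,"az": 0,"claw": 0},
  {"x": 0,"y": 0,"z": -10,"ax": 0,"ay": 0,"az": 0,"claw": 0},
  {"x": 0,"y": 0,"z": -35,"ax": 0,"ay": 0,"az": 0,"claw": 0},
  {"x": 0,"y": 0,"z": -70,"ax": 0,"ay": 0,"az": 0,"claw": 0},
  {"x": 0,"y": 0,"z": -105,"ax": 0,"ay": 0,"az": 0,"claw": 0},
  {"x": 0,"y": 0,"z": -135,"ax": 0,"ay": 0,"az": 0,"claw": 0},
  {"x": 0,"y": 0,"z": -150,"ax": 0,"ay": 0,"az": 0,"claw": 0},
  {"x": 0,"y": 0,"z": -150,"ax": 0,"ay": 0,"az": 0,"claw": 0},
])

```text
clock: 16.42
eef_pos: [0.4859, -0.333, 0.2086]
tool_rot: [3.06, 0.693, 0.007]
wrist_force: [-0.0, -0.3, -0.2]
opening: -0.002
```

Request:
apply_moves([
  {"x": 0,"y": 0,"z": 0,"ax": 0,"ay": 0,"az": 0,"claw": 0},
  {"x": 0,"y": 0,"z": 0,"ax": 0,"ay": 0,"az": 0,"claw": 0},
  {"x": 0,"y": 0,"z": 0,"ax": 0,"ay": 0,"az": 0,"claw": 0},
  {"x": 0,"y": 0,"z": 0,"ax": 0,"ay": 0,"az": 0,"claw": 0},
  {"x": 0,"y": 0,"z": 0,"ax": 0,"ay": 0,"az": 0,"claw": 0},
  {"x": 0,"y": 0,"z": 0,"ax": 0,"ay": 0,"az": 0,"claw": 0},
])

```text
clock: 16.92
eef_pos: [0.4843, -0.3321, 0.2041]
tool_rot: [-3.063, -0.694, 0.002]
wrist_force: [-0.4, 0.7, 0.5]
opening: 0.004
```

Run:
```python
from h import *
old=pickle.load(open("scene.pkl","rb"))["img"]
d=shot("scene"); o=d["obs"]; print(o["clock"],o["eef_pos"],o["wrist_force"])
df=cv2.absdiff(cv2.GaussianBlur(old,(5,5),0),cv2.GaussianBlur(d["img"],(5,5),0)).max(2)
for n,(u,v) in dict(crk=(410,355),snd=(532,258),knob=(515,325),plain=(412,278),loupe=(250,412),prism=(325,308),carrier=(622,320),driver=(388,440),brush=(522,388)).items():
    u=int(u*.64);v=int(v*.64); print(n,(df[v-22:v+22,u-22:u+22]>40).sum())
w=shot("wrist"); P=pts(w); m=(np.abs(P[...,0]-.486)<.03)&(np.abs(P[...,1]+.331)<.03)&(P[...,2]>.05)&(P[...,2]<.07); print("button z",np.percentile(P[m][:,2],70))
cv2.imwrite("pics/s9.png",cv2.resize(d["img"][...,::-1],(800,600)))
```

```text
16.9167 [ 0.48426962 -0.33208139  0.20407363] [-0.35366559  0.6796494   0.46606043]
crk 0
snd 0
knob 0
plain 0
loupe 0
prism 0
carrier 0
driver 0
brush 0
button z 0.06257395370419838
```

View pics/s9.png

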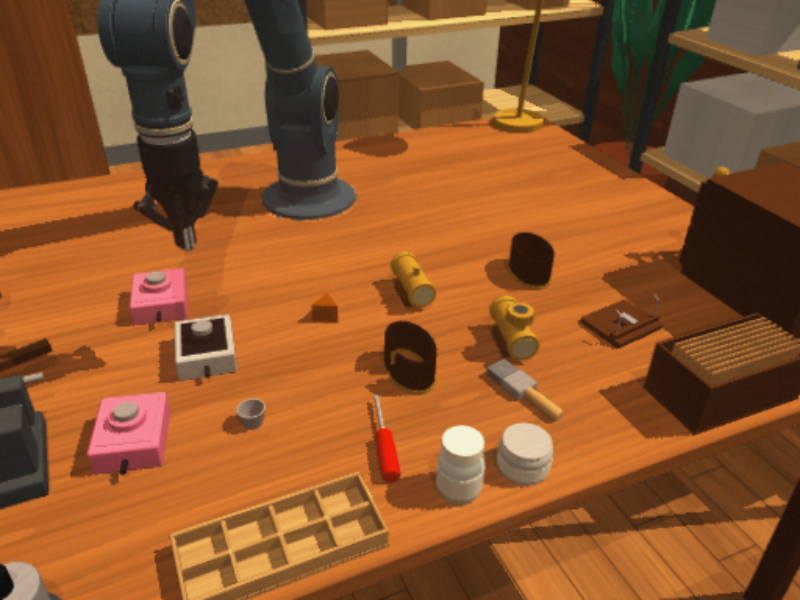

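The scene is unchanged: the arm is clear of everything at (185,240), the button is up at (203,328), and no loose thing has moved.

```bash
python3 -c "
from bench import *
print(hand_in())"
```

```text
the job is handed in; nothing more can be done
None
```

I made the damage record in the order asked and handed the job in with about 17 s on the clock, against the 69 s limit.

- **First press:** the recorder button went about 6 mm down to its stop with 14 N on it. Before the second press the wrist camera measured its top back at 62.8 mm, the same as at the start.
- **Crack:** I held the fingertips about 26 mm above the break in the rim for about 2.7 s. They were within 3 mm sideways of the measured spot, with no contact force.
- **Knob:** I held them about 29 mm above the knob's top for about 2.7 s. They were within 2 mm sideways of its measured centre, with no contact force.
- **Second press:** the same button went down to the same height with 14.7 N on it. I then drew back straight up to about 0.20 m.

**Last checks:** the button was up (62.6 mm), the force was near zero and the fingers were clear of everything. The before and after scene pictures showed no change at any of the loose things.

**What failed or disagreed:**
- My first two move calls were refused because the zero turn keys were left out.
- The first transfer stopped 11 mm short because of the row limit, and I corrected it before pressing.
- The scene and side cameras differed by about 5 mm on the button; the wrist camera settled it.

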